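Open the child-safe degreaser jug

TASK

The hob parts are out to be cleaned: open the square degreaser jug with the loop handle, which has a child-safe push-and-turn cap. Press the cap down against its spring, keep it down while you twist it about a quarter turn anticlockwise (seen from above) until it is free, then lift it off and finish still holding it in the gripper, level and steady, straight above the jug with its lower rim about 5 cm above the mouth. Leave the round bottle standing where it is.

Things in the scene. Friction and masses are not known exactly. Their poses are not given: they have to be found in the camera images.
- jug: White jug: square body 110x90 mm, 103 mm tall, short neck, loop handle on its +x side (to 99 mm from the axis, at most 101 mm high), pale panel on its -x side. Sits in a steel tray 124x104x16 mm screwed to the worktop: cannot move or turn. Origin on the neck's axis at worktop height, z up. Stands in one of two places, the round bottle in the other.
- mouth (a point): Centre of the jug's mouth: top face of its neck, 163 mm above the worktop; axes as the jug's. Two lugs in the cap sit in notches under the neck's ledges: pressed down over 4.5 mm (it bottoms at 8; press 6 to 7.5) the cap turns, anticlockwise from above only. Lugs are clear from 45 degrees and meet a stop at 135: between 55 and 120 degrees the cap lifts straight off.
- cap_center (a point): Centre of the safety cap, half-way up: a grey ribbed round cup, 58 mm across, 34 mm tall, open below, 40 g, loose on the jug's neck; grip its side at any yaw. Closed, its underside is 141 mm and its flat top 175 mm above the worktop; the jug's collar lies 12 mm below its underside. z up; x along the jug's x when closed.
- plug (a joint): Sprung grey sealing plug, 24 mm across, in the jug's mouth; it pushes the cap up with about 4 N when closed, 9 to 10 N when fully pressed. 0 m with the cap closed, grows as the cap is pressed down (0.008 at the bottom), -0.002 with the cap off.
- round_bottle: Round white bottle without a handle, 72 mm across, 185 mm tall, with a narrow grey cap; loose. Origin: centre of its underside. Over both places keep the arm clear of the wall cabinets, which begin 0.55 m ahead of the robot and 0.41 m above the worktop.
Not all that is in view belongs to the job. Of the things like the part that bears cap_center, leave any that is brown; of the rest the larger one is meant.

How it is judged:
By the outcome, as a careful person would: the job done as asked, in the order asked, and still so for the second after the job is handed in, while the arm keeps its last pose, push and grip.
It also fails if it takes over 38 s, if anything falls off the work surface, if the arm or the gripper's body presses on something with over 40 N, if the wrist force passes 120 N, or if a joint passes its speed limit or range.

ROBOT

A 7-joint arm with a two-finger parallel gripper is mounted at the origin on a cart in front of the work surface, level with it; the furniture and walls round the work are solid. World frame = base frame: x ahead of the robot, y to its left, z up, the work surface at z = 0. Lengths are in m, angles in rad, forces in N, time in s.
With the tool pointing down it reaches from about 0.4 to 0.9 m from the base axis. Payload 5.6 kg.
Tool frame: the origin (TCP) lies between the finger pads; the fingertips stand manip.tip_reach ahead of it and the grasp point (between the pads) is the TCP (manip.tip_reach is the distance from the TCP to the fingertips, in m); y points along the fingers, z is the direction in which the jaws open and shut, and the axes are right-handed (so a half turn about y gives the same grasp; the last joint's range is limited). The gripper opens to 92 mm and grips with 3 to 60 N. Pads are 20 mm wide; open, the fingers measure 128 mm over their backs; the gripper's body (75 mm by 189 mm) begins 69 mm behind the grasp point.
Start: joints at [1.189, 0.468, -0.012, 1.603, 0.006, 1.071, -0.056], TCP at [0.216, -0.613, 0.234] pointing down, gripper open.
Joint ranges: [-2.53, 2.53], [-0.31, 2.02], [-1.57, 1.55], [0.28, 2.44], [-1.29, 4.43], [0.15, 1.84], [-2.92, 2.92]. Speed limits (rad/s): [2.57, 2.57, 3.14, 3.14, 3.14, 3.14, 3.14].

INTERFACE

Orientations are given as a unit quaternion [x, y, z, w].
In Python, from rig import manip gives the robot as it stands.
- The arm moves only by the tool jog_arm, never from a script. Its arguments are lists of equal length, an entry for each row: "gripper": the closure, from -1 (fully open) to 1 (shut); "xyz": the shift along the tool's x, y, z in m, a list of three; "yaw": the turn about the tool's y in degrees. In form: {"gripper": [gripper, ...], "xyz": [[tx, ty, tz], ...], "yaw": [yaw, ...]}. A call has 1 to 20 rows; each row is the pose to reach, as a shift and turn from the pose commanded when the call began, along the tool's axes at that moment; what a row does not reach only later rows make up. A row lasts 1/10 s, in which the tool goes at most 50 mm and 8.59 degrees, less where a joint would pass 70% of its speed; a pose out of reach is approached as far as the arm can. A call with a gripper value outside its range is refused whole. The fingers move at their own pace and stop on an object; "force" is the grip in N (left out, the last holds). Time passes only in rows, so rows that repeat a pose let the fingers close. It gives the time, the measured TCP pose, the force and the opening at its end, in the units of the state.
- manip.observe(): the state, without advancing time (a new reading comes with each control period).
- manip.read_camera(name): name is "side" or "top"; returns a dict with "color" (420x560x3 uint8, blue, green, red), "fx", "fy", "cx", "cy" (pixels), "position" and "orientation" of the camera in the world. Camera axes: x right, y down, z forward; pixel columns grow to the right and rows downward; lengths in m; the calibration is good to about 2 mm. A picture is of the moment at which its call begins. There is no depth.
- manip.job_done(): hands the job in, once; it reports no verdict.
The state is a dict: "time": time; "joint_positions": joint angles; "dq": joint speeds; "joint_torque": joint torques, N m; "position": TCP position; "orientation": TCP orientation; "force": force on the tool from outside, world axes, zero at the start; "wrist_torque": the same for the moment, N m; "finger_gap": finger opening in m.
Only numpy, scipy, OpenCV 4.12 (cv2) and the standard library are available. Lean on these libraries where they do the work, as an engineer would, in place of code of your own. Each camera call takes 0.05 s, during which the arm holds its last target.

## Working session

There is one attempt and no reset: what is moved stays moved. The work goes in short steps, Python scripts to look and compute and a tool call to move; the robot and the scene stay as the last step left them, time stands still between calls to the robot, and variables do not carry over. Pictures are saved under pics/ and viewed, and the job is handed in when it is done.

Besides the shell and the picture viewer there is one more tool, called after "Call:" as name([rows], argument=value, ...), one row to a line, values as JSON. jog_arm: Moves the arm, as the interface text tells. Its arguments: {"type":"object","properties":{"gripper":{"type":"array","items":{"type":"number"}},"xyz":{"type":"array","items":{"type":"array","items":{"type":"number"}}},"yaw":{"type":"array","items":{"type":"number"}},"force":{"type":"number"}},"required":["gripper","xyz","yaw"]}

```bash
mkdir -p pics; ls; python3 - <<'E'
from rig import manip
import cv2
s=manip.observe(); print({k:s[k] for k in("time","position","orientation","force","finger_gap")}, manip.tip_reach)
for n in("side","top"):
    c=manip.read_camera(n); cv2.imwrite(f"pics/{n}0.png",c["color"]); print(n,{k:v for k,v in c.items() if k!="color"})
E
```

```text
pics
{'time': 0.0, 'position': array([ 0.21576251, -0.61256861,  0.23265081]), 'orientation': array([-0.11931923,  0.69759656, -0.69638707,  0.11902524]), 'force': array([-0.17604164, -0.10567333, -0.42237757]), 'finger_gap': 0.09178610098654237} 0.019
side {'fx': 407.702665950868, 'fy': 407.702665950868, 'cx': 275.7682825786065, 'cy': 209.68906965028697, 'position': array([0.46841563, 0.87356717, 0.62276312]), 'orientation': array([ 2.91910158e-04,  8.82987112e-01, -4.69365551e-01,  5.44555503e-03])}
top {'fx': 436.51566468012777, 'fy': 436.51566468012777, 'cx': 279.43125296450256, 'cy': 213.32497391839217, 'position': array([0.2858489 , 0.1732264 , 0.96259678]), 'orientation': array([ 0.71439877, -0.69303114,  0.07526421, -0.06064263])}
```

View pics/side0.png

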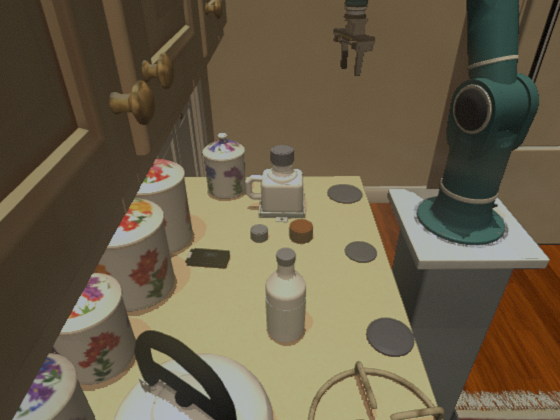

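View pics/top0.png

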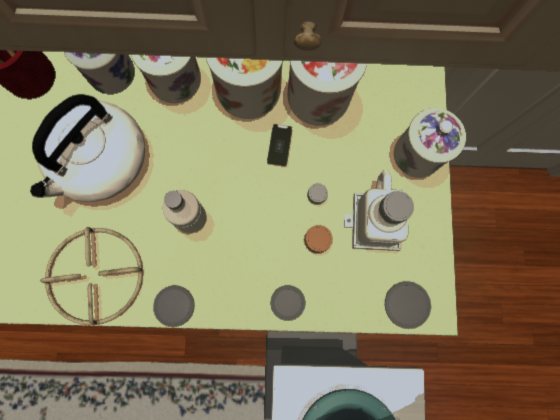

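Jug with loop handle: side (282,185), top (385,215). Round bottle: side (286,300), top (183,207). Cap candidates in top view: grey ribbed cap on the jug (397,206), small loose grey cap (317,193), brown loose cap (318,239). The brown one is ruled out, and of the two grey ones the larger sits on the jug, so that is the one meant. I'll confirm in an enlarged crop.

```bash
python3 - <<'E'
import cv2,numpy as np
a=cv2.imread("pics/side0.png")[135:230,225:325]; b=cv2.imread("pics/top0.png")[160:260,300:440]
cv2.imwrite("pics/cs.png",cv2.resize(a,None,fx=6,fy=6,interpolation=cv2.INTER_CUBIC))
cv2.imwrite("pics/ct.png",cv2.resize(b,None,fx=5.5,fy=5.5,interpolation=cv2.INTER_CUBIC))
E
```

```text
(no output)
```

View pics/cs.png

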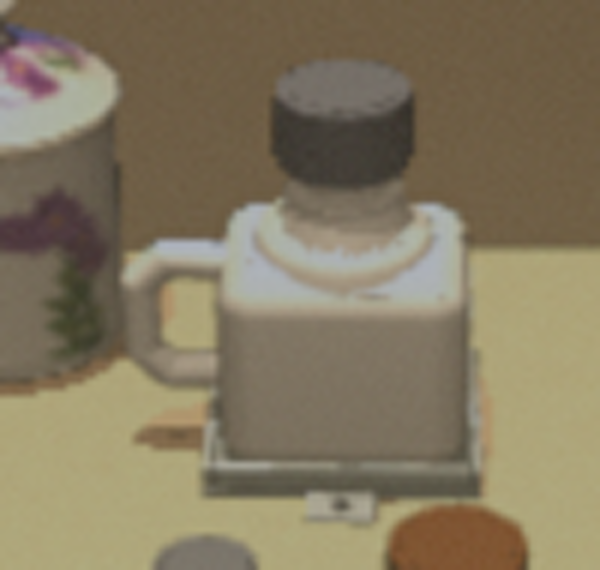

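View pics/ct.png

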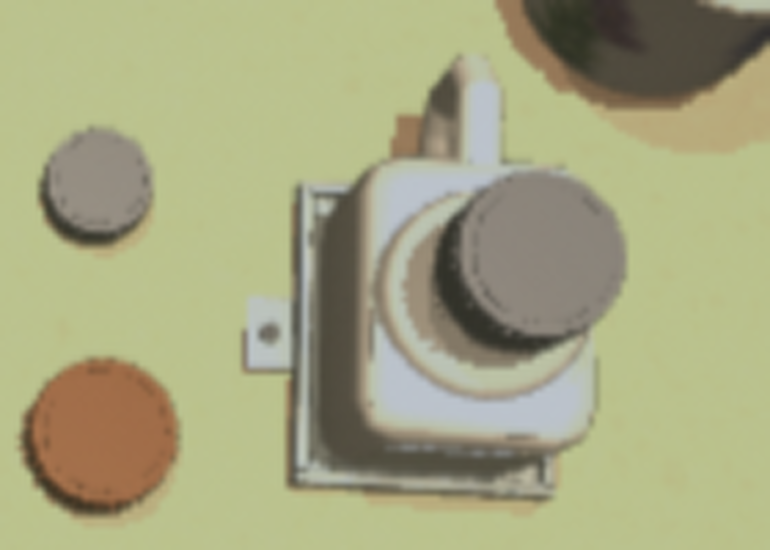

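The crop confirms it: the grey ribbed cap on the handled jug is clearly larger than the loose grey one, and its top centre is at top (398.5,206) and side (282,149.7).

```bash
cat >h.py <<'E'
from rig import manip
import cv2,numpy as np
from scipy.spatial.transform import Rotation as R
def ray(c,u,v):
    d=R.from_quat(c["orientation"]).apply([(u-c["cx"])/c["fx"],(v-c["cy"])/c["fy"],1]); return np.array(c["position"]),d
def onz(c,u,v,z):
    p,d=ray(c,u,v); return p+d*(z-p[2])/d[2]
def tri(*rs):
    A=0;b=0
    for p,d in rs:
        d=d/np.linalg.norm(d);M=np.eye(3)-np.outer(d,d);A=A+M;b=b+M@p
    return np.linalg.solve(A,b)
def rel(target,s=None):
    s=s or manip.observe(); return R.from_quat(s["orientation"]).inv().apply(np.array(target)-s["position"])
E
python3 - <<'E'
from h import *
t=manip.read_camera("top");s=manip.read_camera("side")
print(onz(t,398.3,205.8,.175),onz(s,281.6,149.4,.175),tri(ray(t,398.3,205.8),ray(s,281.6,149.4)))
# radius check: edges
print(onz(t,300+460/5.5,206,.175),onz(t,300+625/5.5,206,.175))
# tray corners, top face z=.016
for u,v in((297,186),(297,483),(552,493)): print(onz(t,300+u/5.5,160+v/5.5,.016))
print(onz(t,300+475/5.5,160+60/5.5,.1))
# round bottle
print(onz(t,175,199,.185))
o=manip.observe();print(R.from_quat(o["orientation"]).as_matrix().round(3),o["position"])
E
```

```text
[ 0.46106087 -0.06123985  0.175     ] [ 0.46247918 -0.06077139  0.175     ] [ 0.4618491  -0.06154103  0.17442825]
[ 0.45977485 -0.03385338  0.175     ] [ 0.46162981 -0.08991149  0.175     ]
[ 0.52058181 -0.00944935  0.016     ]
[ 0.39922934 -0.00888385  0.016     ]
[ 0.39836961 -0.11074084  0.016     ]
[ 0.550667   -0.06055038  0.1       ]
[0.45796791 0.34961705 0.185     ]
[[-0.943 -0.     0.332]
 [-0.332  0.001 -0.943]
 [ 0.    -1.    -0.001]] [ 0.21586986 -0.61276599  0.23299475]
```

```bash
python3 - <<'E'
from h import *
t=manip.read_camera("top");s=manip.read_camera("side")
print("knob",tri(ray(t,446,128),ray(s,222,137)))
print("rim far/near",[onz(t,u,v,.17).round(3) for u,v in((410,133),(462,133),(435,111),(436,160))])
print("red canister", tri(ray(t,326,65),ray(s,158,172)))
print([onz(t,u,v,.0).round(3) for u,v in((412,176),(428,176))])
o=manip.observe();print(o["time"],o["joint_positions"])
E
```

```text
knob [ 0.62374164 -0.16237427  0.16425602]
rim far/near [array([ 0.607, -0.089,  0.17 ]), array([ 0.611, -0.191,  0.17 ]), array([ 0.654, -0.14 ,  0.17 ]), array([ 0.554, -0.137,  0.17 ])]
red canister [0.73629488 0.0769118  0.1869903 ]
[array([ 0.571, -0.147,  0.   ]), array([ 0.573, -0.184,  0.   ])]
0.3 [ 1.18900409  0.46779928 -0.0115928   1.60298066  0.00599893  1.07142617
 -0.05630554]
```

Canister tops are about 0.17–0.19 m, below the gripper body (about 0.23 m). The current tool yaw also allows a −90° turn within joint 7's range. Next I move above the cap.

```bash
python3 - <<'E'
from h import *
print(rel([.4615,-.0612,.265]))
E
```

```text
[-0.41494453 -0.03149462 -0.43877859]
```

Call:
jog_arm([
  [-0.01,-0.01,-0.01],
  [-0.03,-0.03,-0.03],
  [-0.055,-0.03,-0.058],
  [-0.08,-0.03,-0.085],
  [-0.105,-0.03,-0.111],
  [-0.13,-0.03,-0.137],
  [-0.155,-0.03,-0.164],
  [-0.18,-0.031,-0.19],
  [-0.205,-0.031,-0.217],
  [-0.23,-0.031,-0.243],
  [-0.255,-0.031,-0.27],
  [-0.28,-0.031,-0.296],
  [-0.305,-0.031,-0.323],
  [-0.33,-0.031,-0.349],
  [-0.355,-0.031,-0.375],
  [-0.38,-0.031,-0.402],
  [-0.4,-0.031,-0.423],
  [-0.41,-0.031,-0.434],
  [-0.415,-0.031,-0.439],
  [-0.415,-0.031,-0.439],
], gripper=[-1,-1,-1,-1,-1,-1,-1,-1,-1,-1,-1,-1,-1,-1,-1,-1,-1,-1,-1,-1], yaw=[0,0,0,0,0,0,0,0,0,0,0,0,0,0,0,0,0,0,0,0])

```text
time: 2.3
position: [0.4615, -0.0602, 0.265]
orientation: [0.12, -0.697, 0.697, -0.12]
force: [0.1, 0.7, 0.3]
finger_gap: 0.0922
```

```bash
python3 - <<'E'
from h import *
o=manip.observe();print(o["time"],o["position"],o["joint_positions"].round(3),o["force"],R.from_quat(o["orientation"]).as_matrix().round(3))
print(rel([.4615,-.0612,.162]))
for n in("side","top"):cv2.imwrite(f"pics/{n}1.png",manip.read_camera(n)["color"])
E
```

```text
2.3 [ 0.46151906 -0.06017284  0.26502222] [ 0.455  0.15  -0.433  1.98   0.074  1.026 -1.242] [0.05933986 0.73745367 0.32470192] [[-0.943  0.001  0.334]
 [-0.334 -0.    -0.943]
 [-0.    -1.     0.001]]
[0.00040128 0.10302262 0.00090174]
```

View pics/side1.png

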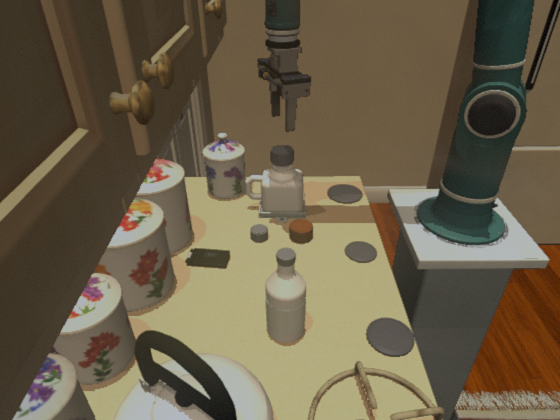

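View pics/top1.png

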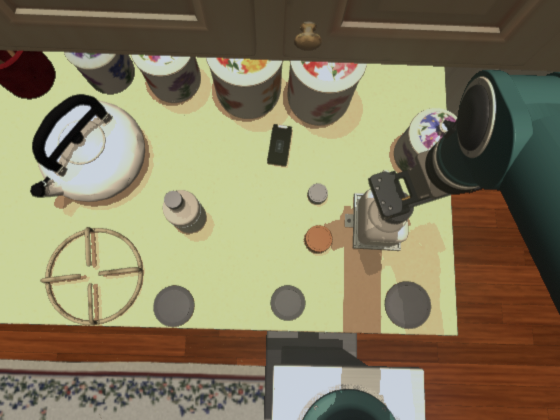

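Both views show the gripper open and centred over the jug cap, with the round bottle untouched. Next: descend and grip.

Call:
jog_arm([
  [0,0.015,0.0005],
  [0,0.03,0.001],
  [0,0.045,0.001],
  [0,0.06,0.001],
  [0,0.075,0.001],
  [0,0.09,0.001],
  [0,0.1,0.001],
  [0,0.103,0.001],
  [0,0.103,0.001],
  [0,0.103,0.001],
  [0,0.103,0.001],
  [0,0.103,0.001],
  [0,0.103,0.001],
  [0,0.103,0.001],
  [0,0.103,0.001],
  [0,0.103,0.001],
  [0,0.103,0.001],
], gripper=[-1,-1,-1,-1,-1,-1,-1,-1,-1,0.5,0.6,0.8,1,1,1,1,1], yaw=[0,0,0,0,0,0,0,0,0,0,0,0,0,0,0,0,0], force=40)

```text
time: 4.1
position: [0.462, -0.0621, 0.1618]
orientation: [0.119, -0.697, 0.697, -0.119]
force: [-0.0, -0.5, 2.4]
finger_gap: 0.0571
```

```bash
python3 - <<'E'
from h import *
o=manip.observe();print(o["time"],o["position"],o["force"],o["wrist_torque"],o["finger_gap"],rel([.4615,-.0612,.162]))
for n in("side","top"):
  i=manip.read_camera(n)["color"]; cv2.imwrite(f"pics/{n}2.png",cv2.resize(i[100:240,210:350] if n=="side" else i[140:270,320:460],None,fx=4,fy=4,interpolation=cv2.INTER_CUBIC))
E
```

```text
4.1 [ 0.46204081 -0.0621415   0.16178092] [-0.0152011  -0.47637458  2.42544724] [-0.11958778  0.13249642 -0.03485092] 0.05712889261226541 [ 0.00019723 -0.00021948 -0.00106763]
```

View pics/side2.png

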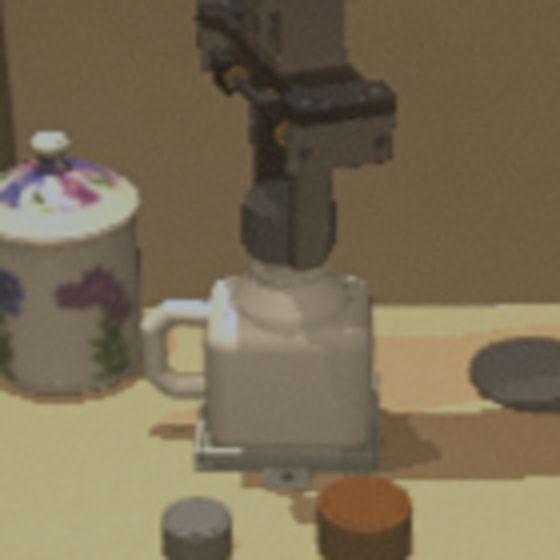

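The fingers hold the cap side, gap 57 mm, clear of the collar. Next: press about 7 mm.

Call:
jog_arm([
  [0,0,0],
  [0,0.002,0],
  [0,0.004,0],
  [0,0.006,0],
  [0,0.007,0],
  [0,0.007,0],
  [0,0.007,0],
], gripper=[1,1,1,1,1,1,1], yaw=[0,0,0,0,0,0,0], force=50)

```text
time: 4.9
position: [0.4621, -0.0621, 0.1549]
orientation: [0.119, -0.697, 0.697, -0.119]
force: [-1.2, -0.7, 9.1]
finger_gap: 0.0568
```

```bash
python3 - <<'E'
from h import *
o=manip.observe();print(o["time"],o["position"],o["force"],o["wrist_torque"],o["finger_gap"])
for n in("side",):
  i=manip.read_camera(n)["color"]; cv2.imwrite(f"pics/{n}3.png",cv2.resize(i[100:240,210:350],None,fx=4,fy=4,interpolation=cv2.INTER_CUBIC))
E
```

```text
4.9 [ 0.46207772 -0.06214432  0.15491781] [-1.20085151 -0.66782976  9.08828597] [-0.16595063  0.4107031   0.03988392] 0.056751443237989876
```

View pics/side3.png

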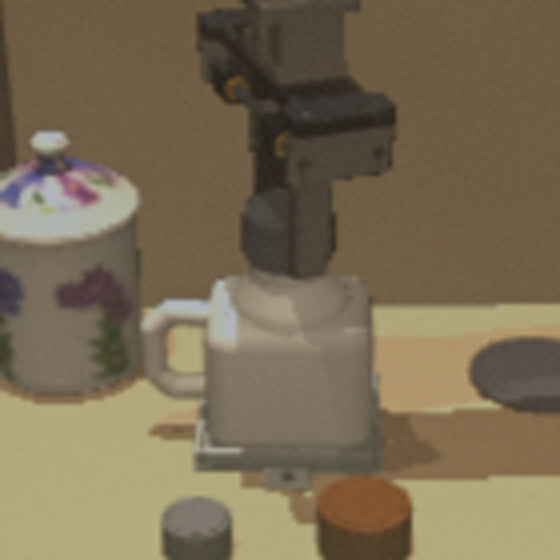

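Pressed 6.9 mm with 9 N, as the plug figures predict. Now turn anticlockwise (negative yaw, since tool y points down), starting with a partial turn.

Call:
jog_arm([
  [0,0,0],
  [0,0,0],
  [0,0,0],
  [0,0,0],
  [0,0,0],
  [0,0,0],
  [0,0,0],
  [0,0,0],
], gripper=[1,1,1,1,1,1,1,1], yaw=[-2,-6,-10,-14,-18,-22,-25,-25])

```text
time: 5.75
position: [0.4629, -0.0618, 0.1552]
orientation: [0.267, -0.654, 0.655, -0.268]
force: [-0.6, -0.0, 7.4]
finger_gap: 0.0568
```

```bash
python3 - <<'E'
from h import *
o=manip.observe();print(o["time"],o["position"],o["force"],o["wrist_torque"],o["finger_gap"],R.from_quat(o["orientation"]).as_matrix().round(3),o["joint_positions"].round(3))
E
```

```text
5.75 [ 0.46292051 -0.06180498  0.15521005] [-0.56445166 -0.03770571  7.39396004] [0.04850637 0.03119889 0.08357072] 0.05683895673466186 [[-0.713  0.002  0.701]
 [-0.701  0.    -0.713]
 [-0.002 -1.     0.001]] [ 0.49   0.319 -0.495  2.083  0.213  0.785 -0.93 ]
```

Torque is only 0.08 N m, so the cap is turning with the gripper and not slipping. Continue to about 90° total with a touch more press.

Call:
jog_arm([
  [0,0.0003,0],
  [0,0.0003,0],
  [0,0.0003,0],
  [0,0.0003,0],
  [0,0.0003,0],
  [0,0.0003,0],
  [0,0.0003,0],
  [0,0.0003,0],
  [0,0.0003,0],
  [0,0.0003,0],
  [0,0.0003,0],
  [0,0.0003,0],
  [0,0.0003,0],
  [0,0.0003,0],
  [0,0.0003,0],
  [0,0.0003,0],
  [0,0.0003,0],
  [0,0.0003,0],
], gripper=[1,1,1,1,1,1,1,1,1,1,1,1,1,1,1,1,1,1], yaw=[-2,-6,-10,-14,-18,-22,-26,-30,-34,-38,-42,-46,-50,-54,-58,-62,-64,-64])

```text
time: 7.55
position: [0.4629, -0.0617, 0.1549]
orientation: [-0.573, 0.413, -0.414, 0.574]
force: [-0.7, 0.8, 7.9]
finger_gap: 0.0567
```

```bash
python3 - <<'E'
from h import *
o=manip.observe();print(o["time"],o["position"],o["force"],o["wrist_torque"],o["finger_gap"],R.from_quat(o["orientation"]).as_matrix().round(3),o["joint_positions"].round(3))
for n in("side",):
  i=manip.read_camera(n)["color"]; cv2.imwrite(f"pics/{n}4.png",cv2.resize(i[100:240,210:350],None,fx=4,fy=4,interpolation=cv2.INTER_CUBIC))
E
```

```text
7.55 [ 0.46290257 -0.06170826  0.15487451] [-0.67520465  0.81331524  7.9049332 ] [-0.0138301  -0.05054736  0.0101266 ] 0.05668532871574068 [[ 0.317  0.002  0.948]
 [-0.948  0.     0.317]
 [ 0.    -1.     0.002]] [ 0.684  0.374 -0.731  2.072  0.342  0.813  0.072]
```

View pics/side4.png

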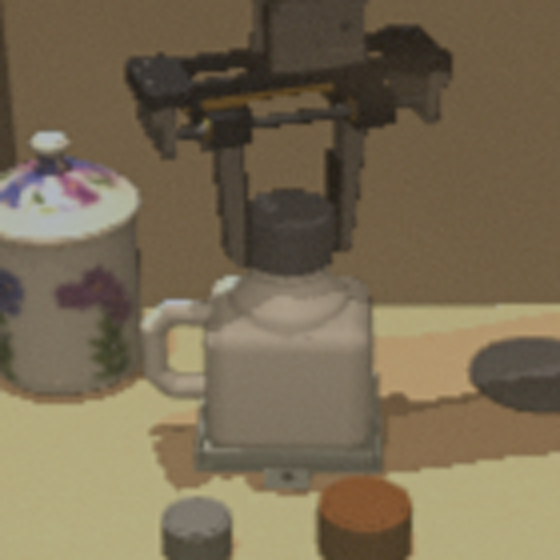

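The cap has turned 89°, still pressed and held by both fingers. Next: lift a little and check for resistance.

Call:
jog_arm([
  [0,-0.002,0],
  [0,-0.004,0],
  [0,-0.006,0],
  [0,-0.008,0],
  [0,-0.01,0],
  [0,-0.012,0],
  [0,-0.014,0],
  [0,-0.016,0],
  [0,-0.016,0],
], gripper=[1,1,1,1,1,1,1,1,1], yaw=[0,0,0,0,0,0,0,0,0])

```text
time: 8.5
position: [0.4615, -0.0622, 0.1703]
orientation: [0.574, -0.414, 0.413, -0.573]
force: [0.5, 0.1, -0.4]
finger_gap: 0.0565
```

No resistance, only the cap's weight. Raise to TCP z ≈ 0.234, which puts the underside at about 0.213.

Call:
jog_arm([
  [0,-0.004,0],
  [0,-0.01,0],
  [0,-0.017,0],
  [0,-0.024,0],
  [0,-0.031,0],
  [0,-0.038,0],
  [0,-0.045,0],
  [0,-0.052,0],
  [0,-0.058,0],
  [0,-0.062,0],
  [0,-0.063,0],
  [0,-0.063,0],
  [0,-0.063,0],
  [0,-0.063,0],
], gripper=[1,1,1,1,1,1,1,1,1,1,1,1,1,1], yaw=[0,0,0,0,0,0,0,0,0,0,0,0,0,0])

```text
time: 9.9
position: [0.4617, -0.062, 0.233]
orientation: [0.574, -0.414, 0.413, -0.573]
force: [0.2, -0.7, -1.3]
finger_gap: 0.0569
```

```bash
python3 - <<'E'
from h import *
o=manip.observe();print(o["time"],o["position"],o["force"],o["dq"].round(3),o["finger_gap"],R.from_quat(o["orientation"]).as_matrix().round(3))
i=manip.read_camera("side")["color"]; cv2.imwrite("pics/side5.png",cv2.resize(i[90:230,210:350],None,fx=4,fy=4,interpolation=cv2.INTER_CUBIC))
cv2.imwrite("pics/top5.png",manip.read_camera("top")["color"])
c=manip.read_camera("side")
def proj(p):
    q=R.from_quat(c["orientation"]).inv().apply(np.array(p)-c["position"]);u=c["fx"]*q[0]/q[2]+c["cx"];v=c["fy"]*q[1]/q[2]+c["cy"];return ((u-210)*4+2,(v-90)*4+2)
for z in(.163,.213,.247):print(z,proj([.4618,-.0615,z]),proj([.4618,-.0615+.029,z]))
E
```

```text
9.9 [ 0.46168152 -0.0620451   0.23298863] [ 0.20644393 -0.67986424 -1.2863811 ] [ 0.     0.001 -0.002 -0.002  0.001 -0.    -0.001] 0.056882878733937006 [[ 0.316 -0.001  0.949]
 [-0.949  0.     0.316]
 [-0.    -1.    -0.001]]
0.163 (np.float64(289.5006485673291), np.float64(256.3733225956066)) (np.float64(289.86747087943354), np.float64(277.2654059645374))
0.213 (np.float64(289.3778241167661), np.float64(182.81938443518084)) (np.float64(289.7521006523896), np.float64(202.50371345234964))
0.247 (np.float64(289.29032034458714), np.float64(130.41738289430663)) (np.float64(289.66981391856757), np.float64(149.18063652458966))
```

View pics/side5.png

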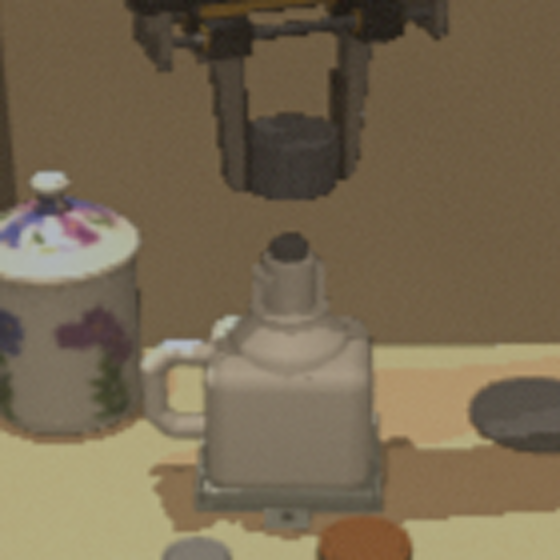

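View pics/top5.png

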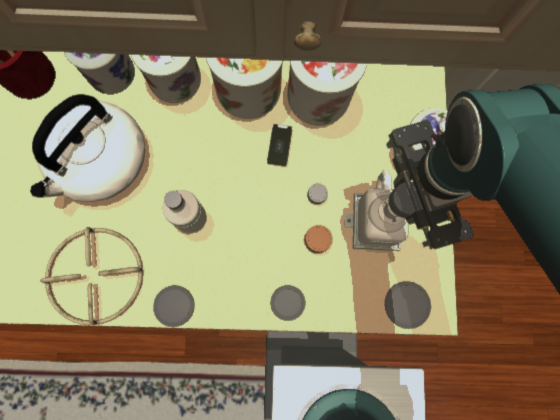

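The side view shows the cap level in both fingers at (292,155) in the crop, directly over the open neck at (289,255). Its lower front edge is at row 199, and 202.5 is predicted for 5 cm, so it agrees within about 2 mm. The round bottle is unmoved in the top view.

```bash
python3 -c "
from rig import manip
print(manip.job_done())"
```

```text
the job is handed in; nothing more can be done
None
```

The jug is open, and the arm is holding its cap level and still, straight above the mouth; the job is handed in. I gripped the grey cap on the handled jug, pressed it about 7 mm (8–9 N at the wrist) and kept it down while turning it 89° anticlockwise. It then lifted off without resistance.

**Last checks:**
- **Cap position:** The cap's lower rim is about 5 cm above the mouth. The gripper reading gives 4.9 cm and the side camera about 5.2 cm, a difference within the calibration error. Sideways it is within about 1 mm of the jug's axis.
- **Grip and motion:** The fingers hold the cap at a steady 57 mm opening, and the joints were at rest.
- **Other items:** The round bottle and the two loose caps stand where they were.
- **Time:** About 10 s of the 38 s were used.

No check failed. The wrist reads about 1.3 N downward where the cap alone weighs 0.4 N. That is about the size of the sensor's drift when unloaded.

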